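Index the tool carousel to the face mill

ROBOT

A 7-joint arm with a two-finger parallel gripper is mounted at the origin on the work surface. World frame = base frame: x ahead of the robot, y to its left, z up, the work surface at z = 0. Lengths are in m, angles in rad, forces in N, time in s.
With the tool pointing down it reaches from about 0.425 to 0.925 m from the base axis. Payload 6.8 kg.
Tool frame: the origin (TCP) lies at the very end of the fingers, on their centre line; the grasp point (between the pads) lies bot.grip_point_offset behind it (bot.grip_point_offset is the distance from the TCP to the grasp point, in m); z points along the fingers, y is the line along which they close (so a half turn about z gives the same grasp; the last joint's range is limited). The gripper opens to 85 mm and grips with 20 to 120 N. Pads are 22 mm wide; open, the fingers measure 114 mm over their backs; the gripper's body (76 mm by 85 mm) begins 54 mm behind the grasp point. The pads swing forward as they close: fully open they stand 13 mm farther back than shut.
Start: joints at [-1.434, 0.477, 0.022, 1.555, -0.011, 1.109, -0.083], TCP at [0.164, 0.655, 0.205] pointing down, gripper open.
Joint ranges: [-2.96, 2.96], [-0.34, 2.1], [-1.41, 1.46], [0.24, 2.44], [-1.37, 4.51], [0.17, 1.92], [-2.96, 2.96]. Speed limits (rad/s): [2.39, 2.39, 3.14, 3.14, 3.14, 3.14, 3.14].

INTERFACE

Orientations are given as a unit quaternion [w, x, y, z].
In Python, from station import bot, imaging gives the robot as it stands. The module is installed in compiled form; this text tells all that it offers.
- The arm moves only by the tool carry_out, never from a script. Its argument "targets" is one flat list of numbers, 5 for each row, row after row: the closure in counts, from 0 (fully open) to 255 (shut), then the shift along the world's x, y, z in mm, then the turn about the world's z in degrees. A call has 1 to 20 rows; each row shifts and turns the commanded pose from where the row before left it; what a row does not reach is not made up. A row lasts 1/10 s, in which the tool goes at most 50 mm and 8.59 degrees, less where a joint would pass 70% of its speed; a pose out of reach is approached as far as the arm can. A call is refused whole if a number of a shift passes 50 or a number of a turn 8.59, either way. A call with a gripper value outside its range is refused whole. The fingers move at their own pace and stop on an object; "newtons" is the grip in N (left out, the last holds). Time passes only in rows, so rows that do not move let the fingers close. It gives the time, the measured TCP pose, the force, the opening and the grip force at its end, in the units of the state.
- bot.get_obs(): the state, without advancing time (a new reading comes with each control period).
- imaging.read_camera(name): name is "scene" or "top" or "wrist"; returns a dict with "frame" (420x560x3 uint8, red, green, blue), "fov_y" (degrees; the focal length in pixels is half the picture's height over the tangent of half this angle, whatever the lens; pixels are square), "cx", "cy" (the principal point, pixels), "k1" (the pictures are not rectified: a ray, as slopes to the right and down, at radius r is drawn at 1 + k1 r^2 times it, then the intrinsics apply), "pose" (4x4, takes a point from camera to world coordinates); the wrist camera has in their place "tool_from_camera" (4x4, takes a point from camera to tool coordinates, whose origin is the TCP and whose axes are the flange's). Camera axes: x right, y up, looking along -z (the intrinsics and any distortion apply to the point x, -y, -z); pixel columns grow to the right and rows downward; lengths in m; the calibration is good to about 2 mm. A picture is of the moment at which its call begins: read the wrist's pose just before it. There is no depth.
- bot.hand_in(): hands the job in; it is judged then, once.
The state is a dict: "t": time; "q": joint angles; "joint_vel": joint speeds; "joint_torque": joint torques, N m; "eef_pos": TCP position; "tool_rot": TCP orientation; "contact_force": force on the tool from outside, world axes, zero at the start; "torque": the same for the moment, N m; "gripper_width": opening from 0.0 (shut) to 1.0 (fully open); "grasp_force": force on a finger pad.
Only numpy, scipy, OpenCV 4.12 (cv2) and the standard library are available. Lean on these libraries where they do the work, as an engineer would, in place of code of your own. Each camera call takes 0.05 s, during which the arm holds its last target. There are 200 camera calls.

TASK

On the tool-setting bench, turn the round tool carousel by pushing its rim, or one of the upright pins on the rim, with the fingertips until the face mill (the holder with the wide notched cutter head) stands at the front, in line with the arrow on the base plate, and leave it at rest there. Turn it gently: never spin it fast, and do not touch, lift or tip any of the four tool holders. Leave the other things on the bench where they are.

Things in the scene. Friction and masses are not known exactly. Their poses are not given: they have to be found in the camera images.
- base_plate: Fixed aluminium plate under the carousel, a 296 mm disc 12 mm thick with a 100 mm wide tongue reaching 215 mm from the centre at its front. Origin: on the carousel's axis at bench height. Its -x axis points to the front, from the axis to the arrow; z up.
- pointer (a point): Tip of the dark steel arrow lying on the front tongue of the base plate (18 mm above the bench, 152 mm from the carousel's axis, just outside the rim); the arrow points at the carousel's axis.
- carousel: Turntable: black disc, 270 mm diameter, top 26 mm above the bench, turning without end both ways about a vertical axis. Bearing friction about 0.15 N m (1 to 2 N at the rim): it stops soon after the push ends and stays. Carries a central hub (40 mm diameter, 56 mm high), four pockets and four rim pins. Origin: on the axis, 12 mm above the bench; x and y turn with it, z up.
- pin (a point): Centre of the top of one of the four alike upright steel pins on the carousel's rim: 14 mm diameter, from the disc up to 92 mm above the bench, 125 mm from the axis, midway between the pockets (45, 135, 225 and 315 degrees counter-clockwise from the carousel's own +x; this is the one at 45).
- pocket (a point): Centre of the top of one of the carousel's four alike grey square pockets: 50 mm wide, tops 66 mm above the bench, centred 72 mm from the axis on the carousel's own +x (this one), +y, -x and -y. Each holds one tool holder.
- face_mill: Face mill, the one to bring to the front: a wide short cutter head, about 58 mm in diameter with six notches round its edge and a flat top, 116 mm above the bench. Steel shank (27 mm diameter, 36 mm long) down in a pocket, 46 mm flange (12 mm thick) on it, alike on all four holders; loose, about 0.5 kg. Origin: centre of the shank's bottom, on the axis, 30 mm above the bench; z up. Which pocket varies.
- end_mill: Holder with a 32 mm nut and a plain 14 mm rod, top 120 mm above the bench. Steel shank (27 mm diameter, 36 mm long) down in a pocket, 46 mm flange (12 mm thick) on it, alike on all four holders; loose, about 0.5 kg. Origin: centre of the shank's bottom, on the axis, 30 mm above the bench; z up. Which pocket varies.
- spot_drill: Holder with a conical nose and a thin 10 mm pointed drill, top 120 mm above the bench. Steel shank (27 mm diameter, 36 mm long) down in a pocket, 46 mm flange (12 mm thick) on it, alike on all four holders; loose, about 0.5 kg. Origin: centre of the shank's bottom, on the axis, 30 mm above the bench; z up. Which pocket varies.
- probe: Holder with a 28 mm round body and a very thin stylus with a small ball, top 120 mm above the bench. Steel shank (27 mm diameter, 36 mm long) down in a pocket, 46 mm flange (12 mm thick) on it, alike on all four holders; loose, about 0.5 kg. Origin: centre of the shank's bottom, on the axis, 30 mm above the bench; z up. Which pocket varies.
- gauge_holder: Bystander: loose steel gauge holder standing on the bench, 60 mm wide, 105 mm tall. Origin: centre of its underside.
- hook_wrench: Bystander: loose steel wrench lying flat on the bench, 170 mm long. Origin: under its middle.
- insert_box: Bystander: loose closed plastic box 70 x 50 x 22 mm. Origin: centre of its underside.
There are look-alikes about, which are no part of the job. Leave any blue or turquoise look-alike of the spot_drill alone.

How it is judged:
On the way:
1. the fingers push the carousel (contact force between the fingers and carousel above 0.3 N).
At the end, for the whole second after the job is handed in: The face mill's axis is within 8 mm (about 6 degrees of turn) of the arrow's line, on the arrow's side; the carousel is at rest, and all four holders are still seated upright in their pockets (y of face_mill in the frame of base_plate between -0.008 and 0.008 m and x of face_mill in the frame of base_plate below -0.06 m and angular speed of carousel below 0.05 rad/s and z of each of face_mill, end_mill, spot_drill, probe in the frame of carousel below 0.024 m and angle between each of face_mill, end_mill, spot_drill, probe's own z axis and vertical below 0.12 rad); the robot touches nothing.
It fails at once if the robot touches a tool holder (contact force between any of the fingers, the arm and face_mill above 1 N or contact force between any of the fingers, the arm and end_mill above 1 N or contact force between any of the fingers, the arm and spot_drill above 1 N or contact force between any of the fingers, the arm and probe above 1 N).
It fails at once if a tool holder is lifted (over 10 mm) or tipped (z of any of face_mill, end_mill, spot_drill, probe in the frame of carousel above 0.028 m or angle between any of face_mill, end_mill, spot_drill, probe's own z axis and vertical above 0.25 rad).
It fails at once if the carousel is spun fast (over 3 rad/s) (angular speed of carousel above 3 rad/s).
It fails at once if a bystander is moved more than 20 mm (distance of any of gauge_holder, hook_wrench, insert_box from where it was at the start of the episode above 0.02 m).
It also fails if it takes over 54 s, if anything falls off the work surface, if the arm or the gripper's body presses on something with over 40 N, if the wrist force passes 120 N, or if a joint passes its speed limit or range.

## Working session

There is one attempt and no reset: what is moved stays moved. The work goes in short steps, Python scripts to look and compute and a tool call to move; the robot and the scene stay as the last step left them, time stands still between calls to the robot, and variables do not carry over. Pictures are saved under pics/ and viewed, at most 10 in all, crops included, and the job is handed in when it is done.

Besides the shell and the picture viewer there is one more tool, called as name(argument=value, ...) on one line, values as JSON. carry_out: Moves the arm, as the interface text tells. Its arguments: {"type":"object","properties":{"targets":{"type":"array","items":{"type":"number"}},"newtons":{"type":"number"}},"required":["targets"]}

```bash
mkdir -p pics; cat > h.py <<'E'
import numpy as np, cv2
from station import bot, imaging
def cast(c,uv,z,pose=None):
    f=c["frame"].shape[0]/2/np.tan(np.radians(c["fov_y"])/2)
    d=np.array([(uv[0]-c["cx"])/f,(uv[1]-c["cy"])/f]); s=d.copy()
    for _ in range(20): s=d/(1+c["k1"]*(s@s))
    P=c["pose"] if pose is None else pose
    r=P[:3,:3]@np.array([s[0],-s[1],-1]); o=P[:3,3]
    return o+r*(z-o[2])/r[2]
def proj(c,p):
    f=c["frame"].shape[0]/2/np.tan(np.radians(c["fov_y"])/2)
    q=c["pose"][:3,:3].T@(np.array(p)-c["pose"][:3,3]); s=np.array([q[0],-q[1]])/-q[2]
    return f*s*(1+c["k1"]*(s@s))+[c["cx"],c["cy"]]
E
python3 - <<'E'
from h import *
for n in("top","scene"):
    c=imaging.read_camera(n); cv2.imwrite(f"pics/{n}0.png",c["frame"][:,:,::-1]); print(n,c["pose"].round(3).tolist(),c["fov_y"],c["k1"])
o=bot.get_obs();print(o["eef_pos"],o["tool_rot"],bot.grip_point_offset,o["t"])
E
```

```text
top [[0.018, 0.985, -0.171, 0.442], [-0.999, 0.023, 0.027, 0.039], [0.031, 0.17, 0.985, 1.094], [0.0, 0.0, 0.0, 1.0]] 46.42618169489784 -0.08943296820452558
scene [[-0.741, -0.524, 0.42, 1.1], [0.671, -0.573, 0.47, 0.564], [-0.005, 0.63, 0.776, 1.01], [0.0, 0.0, 0.0, 1.0]] 48.573526549081386 -0.11028383462779753
[0.16349441 0.65431561 0.20393225] [-3.69071429e-05  1.22120095e-01  9.92514998e-01 -8.12127628e-04] 0.0187 0.1
```

View pics/top0.png

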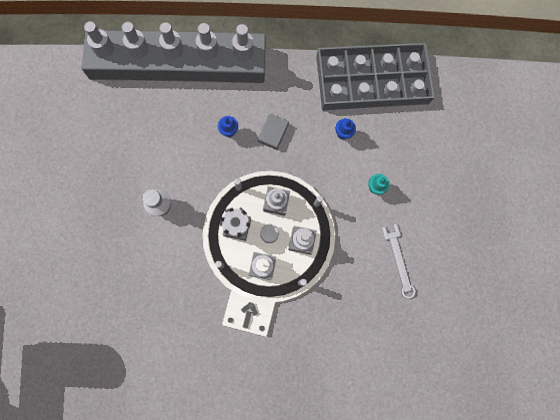

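View pics/scene0.png

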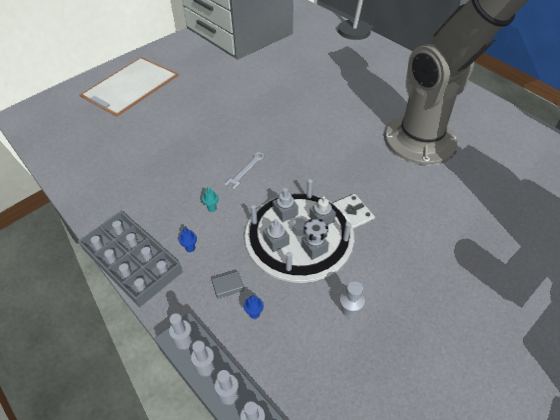

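Top view: the hub is at about (269,234). The face mill is on the left at (236,222), with pins near (238,183), (318,203), (302,283) and (218,265). The arrow tip is near (250,301) at the bottom. The gauge holder is at (155,202), the box at (274,131) and the wrench on the right.

```bash
cat > m.py <<'E'
from h import *
def measure(name=None):
    c=imaging.read_camera("top")
    return c
E
python3 - <<'E'
from h import *
c=imaging.read_camera("top")
C=cast(c,(269,233),.056); A=cast(c,(250,301),.018); F=cast(c,(235,222),.116)
P=[cast(c,p,.092) for p in((238,183),(318,203),(302,283),(218,265))]
print("hub",C,"pins mean",np.mean(P,0)); C=np.mean(P,0)
ang=lambda p:np.degrees(np.arctan2(*(p-C)[1::-1]))
print("arrow",A,ang(A),np.hypot(*(A-C)[:2]));print("face",F,ang(F),np.hypot(*(F-C)[:2]))
for p in P: print(p,ang(p),np.hypot(*(p-C)[:2]))
for n,u in(("gauge",(152,197)),("box",(274,131))): print(n,cast(c,u,.1 if n=="gauge" else .02))
im=cv2.resize(c["frame"][150:350,180:360],None,fx=4,fy=4,interpolation=cv2.INTER_CUBIC)[:,:,::-1]
cv2.imwrite("pics/crop1.png",cv2.resize(im,(540,600)))
E
```

```text
hub [0.56576154 0.02172083 0.056     ] pins mean [0.56155785 0.02214975 0.092     ]
arrow [0.421359   0.05926455 0.018     ] 165.17224357960905 0.14502835431166541
face [0.57938796 0.09159819 0.116     ] 75.6009386430695 0.07170075646680632
[0.66517573 0.0892375  0.092     ] 32.92117696799725 0.12343999620704837
[ 0.62660069 -0.07866411  0.092     ] -57.17080072855135 0.11997502060889996
[ 0.460723   -0.04668439  0.092     ] -145.68090074038503 0.12208933409868686
[0.49373197 0.12470999 0.092     ] 123.4777458794183 0.12295914962233045
gauge [0.6297074  0.26536042 0.1       ]
box [0.80526112 0.01434828 0.02      ]
```

View pics/crop1.png

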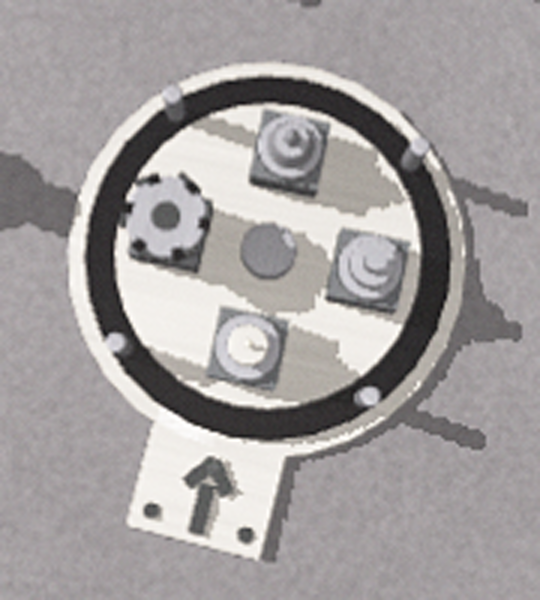

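carry_out(targets=[255, 23, -32, 0, -4, 255, 23, -32, 0, -4, 255, 23, -32, 0, -4, 255, 23, -32, 0, -4, 255, 23, -32, 0, -4, 255, 23, -32, 0, -4, 255, 23, -32, 0, -4, 255, 23, -32, 0, -4, 255, 23, -32, 0, -4, 255, 23, -32, 0, -4, 255, 23, -32, 0, -4, 255, 23, -32, 0, -4, 255, 23, -32, 0, -4, 255, 23, -32, 0, -4, 255, 23, -32, 0, -4, 255, 2, -28, 0, -4, 255, 0, 0, 0, 0, 255, 0, 0, 0, 0])

```text
t: 1.95
eef_pos: [0.5098, 0.1465, 0.2046]
tool_rot: [-0.0, 0.63, 0.777, -0.0]
contact_force: [0.0, 0.6, 0.1]
gripper_width: 0.0
grasp_force: 0.0
```

```bash
python3 - <<'E'
from h import *
from scipy.spatial.transform import Rotation as R
o=bot.get_obs();M=R.from_quat(np.roll(o["tool_rot"],-1)).as_matrix()
print(o["eef_pos"],M.round(2),o["gripper_width"],o["q"],o["contact_force"],o["t"])
c=imaging.read_camera("wrist"); T=np.eye(4);T[:3,:3]=M;T[:3,3]=o["eef_pos"]; print((T@c["tool_from_camera"]).round(3))
c=imaging.read_camera("scene")
cv2.imwrite("pics/s1.png",c["frame"][:,:,::-1])
E
```

```text
[0.50979393 0.14645525 0.20459423] [[-0.21  0.98 -0.  ]
 [ 0.98  0.21  0.  ]
 [ 0.   -0.   -1.  ]] 0.0003007444350483644 [-0.79471536  0.25242931  0.47537281  1.92517287 -0.13727834  0.9961744
 -0.04949563] [0.00076506 0.60097897 0.0940968 ] 1.95
[[ 0.978 -0.196 -0.066  0.493]
 [ 0.207  0.926  0.317  0.228]
 [-0.001 -0.324  0.946  0.374]
 [ 0.     0.     0.     1.   ]]
```

View pics/s1.png

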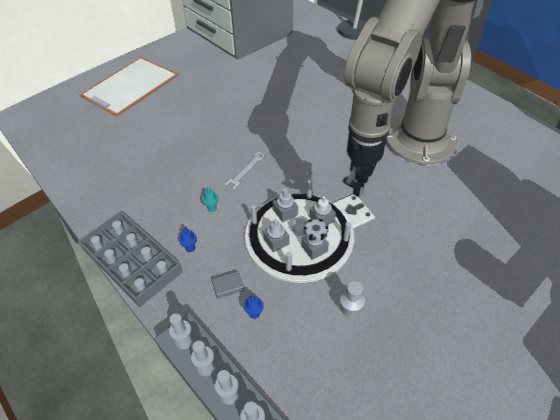

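The fingers are shut above the near-left pin, well clear of everything else. Next I move behind the pin at 103° and go down.

carry_out(targets=[255, 12, 0, 0, 0, 255, 13, 0, 0, 0, 255, 0, 0, -25, 0, 255, 0, 0, -25, 0, 255, 0, 0, -25, 0, 255, 0, 0, -25, 0, 255, 0, 0, -20, 0, 255, 0, 0, -15, 0, 255, 0, 0, -7, 0, 255, 0, 0, 0, 0, 255, 0, 0, 0, 0])

```text
t: 3.15
eef_pos: [0.5364, 0.147, 0.0634]
tool_rot: [0.0, 0.63, 0.777, 0.0]
contact_force: [0.7, -0.4, 1.1]
gripper_width: -0.002
grasp_force: 0.0
```

```bash
python3 - <<'E'
from h import *
C=np.array([.563,.022]);R=.126
# arc: phi from 103, 3 deg rows; print round mm steps
p=C+R*np.array([np.cos(np.radians(103)),np.sin(np.radians(103))]);out=[]
q=np.round(np.array([.536,.1466])*1000)
for ph in np.arange(106,200,3):
    t=1000*(C+R*np.array([np.cos(np.radians(ph)),np.sin(np.radians(ph))]))
    s=np.round(t-q);q=q+s;out.append((int(ph),int(s[0]),int(s[1])))
print(out)
E
```

```text
[(106, -8, -4), (109, -6, -2), (112, -6, -2), (115, -6, -3), (118, -6, -3), (121, -6, -3), (124, -5, -4), (127, -6, -3), (130, -5, -4), (133, -5, -5), (136, -5, -4), (139, -4, -5), (142, -4, -5), (145, -4, -6), (148, -4, -5), (151, -3, -6), (154, -3, -6), (157, -3, -6), (160, -2, -6), (163, -2, -6), (166, -2, -7), (169, -2, -6), (172, -1, -6), (175, -1, -7), (178, 0, -7), (181, 0, -6), (184, 0, -7), (187, 1, -6), (190, 1, -7), (193, 1, -6), (196, 2, -7), (199, 2, -6)]
```

carry_out(targets=[255, -8, -4, 0, 3, 255, -6, -2, 0, 3, 255, -6, -2, 0, 3, 255, -6, -3, 0, 3, 255, -6, -3, 0, 3, 255, -6, -3, 0, 3, 255, -5, -4, 0, 3, 255, -6, -3, 0, 3, 255, -5, -4, 0, 3, 255, -5, -5, 0, 3, 255, -5, -4, 0, 3, 255, -4, -5, 0, 3, 255, -4, -5, 0, 3, 255, -4, -6, 0, 3, 255, -4, -5, 0, 3, 255, -3, -6, 0, 3, 255, -3, -6, 0, 3, 255, -3, -6, 0, 3])

```text
t: 4.95
eef_pos: [0.4479, 0.0714, 0.0641]
tool_rot: [0.001, 0.207, 0.978, 0.001]
contact_force: [0.9, 1.4, 0.4]
gripper_width: 0.004
grasp_force: 0.7
```

```bash
python3 - <<'E'
from h import *
o=bot.get_obs();print(o["eef_pos"],o["contact_force"])
c=imaging.read_camera("top")
im=cv2.resize(c["frame"][150:350,180:360],(540,600),interpolation=cv2.INTER_CUBIC)[:,:,::-1]
cv2.imwrite("pics/crop2.png",im)
E
```

```text
[0.44790495 0.07139892 0.06414381] [0.85274462 1.35665198 0.38661917]
```

View pics/crop2.png

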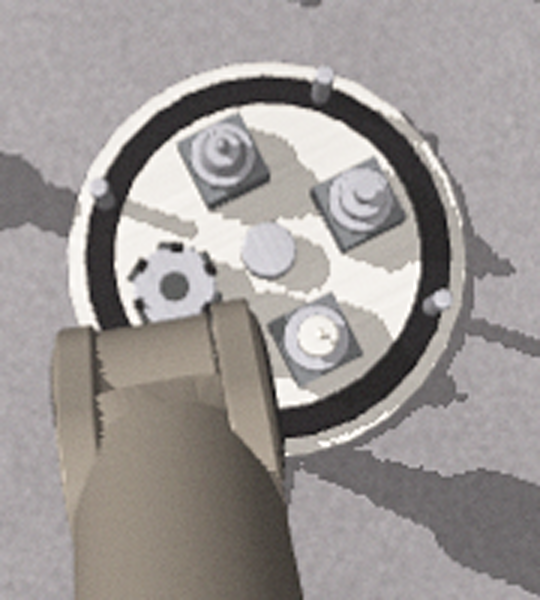

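The carousel has turned about 45°. The face mill is at crop (174,285), with pins at (323,77), (99,186) and (441,299); the arm hides the arrow.

```bash
python3 - <<'E'
from h import *
from scipy.optimize import least_squares
c=imaging.read_camera("top")
g=lambda u,z:cast(c,(180+u[0]/3,150+u[1]/3),z)[:2]
P1=[g(u,.092) for u in((172,93),(418,148),(370,396),(116,343))]; P2=[g(u,.092) for u in((323,77),(99,186),(441,299))]
r=least_squares(lambda x:[np.hypot(*(p-x))-.125 for p in P1+P2],[.56,.02]);C=r.x;print(C,r.fun)
ang=lambda p:np.degrees(np.arctan2(*(p-C)[::-1]))%360
print([ang(p) for p in P1],[ang(p) for p in P2])
for u in((163,215),(174,285)): f=g(u,.116);print("face",f,ang(f),np.hypot(*(f-C)))
a,b=g((211,457),.018),g((199,535),.018);print("arrow",a,ang(a),np.hypot(*(a-C)),np.degrees(np.arctan2(*(b-a)[::-1])))
a,b=g((151,510),.012),g((247,536),.012);print("holes",np.degrees(np.arctan2(*(a-b)[::-1]))+90,ang((a+b)/2))
E
```

```text
[0.56492745 0.02137611] [ 0.000438   -0.00087912 -0.00074406 -0.00137277 -0.00110172 -0.00149744
 -0.00088243]
[np.float64(33.58504845976687), np.float64(304.06746781740844), np.float64(214.71115618880674), np.float64(124.3830411261232)] [np.float64(343.16498059157993), np.float64(72.24786413203326), np.float64(253.42259830553485)]
face [0.58003463 0.09295971] 78.08302439454508 0.07316035870561045
face [0.53315131 0.08417873] 116.83797283938353 0.0703838924363306
arrow [0.41852343 0.05847407] 165.78085699596176 0.15103111270944294 172.55495614976996
holes 166.13793502312532 167.0032123899743
```

```bash
python3 - <<'E'
import numpy as np
C=np.array([565,21.4]);q=np.array([448,71.4])
for ph in np.arange(160,203,3):
    t=C+126.5*np.array([np.cos(np.radians(ph)),np.sin(np.radians(ph))])
    s=np.round(t-q);q=q+s;print((int(ph),int(s[0]),int(s[1])),end=' ')
E
```

```text
(160, -2, -7) (163, -2, -6) (166, -2, -6) (169, -1, -7) (172, -1, -6) (175, -1, -7) (178, 0, -7) (181, 0, -6) (184, 0, -7) (187, 0, -6) (190, 1, -7) (193, 2, -6) (196, 1, -7) (199, 2, -6) (202, 3, -6)
```

carry_out(targets=[255, -2, -7, 0, 3, 255, -2, -6, 0, 3, 255, -2, -6, 0, 3, 255, -1, -7, 0, 3, 255, -1, -6, 0, 3, 255, -1, -7, 0, 3, 255, 0, -7, 0, 3, 255, 0, -6, 0, 3, 255, 0, -7, 0, 3, 255, 0, -6, 0, 3, 255, 1, -7, 0, 3, 255, 2, -6, 0, 3, 255, 1, -7, 0, 3, 255, 1, -3, 0, 1, 255, 1, -3, 0, 1, 255, 0, 0, 0, 0, 255, 0, 0, 0, 0])

```text
t: 6.75
eef_pos: [0.4436, -0.0201, 0.0629]
tool_rot: [0.0, -0.147, 0.989, -0.0]
contact_force: [-0.2, 0.3, -0.5]
gripper_width: -0.002
grasp_force: 0.0
```

```bash
python3 - <<'E'
from h import *
o=bot.get_obs();print(o["eef_pos"],o["contact_force"])
c=imaging.read_camera("top")
im=cv2.resize(c["frame"][150:350,180:360],(540,600),interpolation=cv2.INTER_CUBIC)[:,:,::-1]
cv2.imwrite("pics/crop3.png",im)
E
```

```text
[ 0.44364339 -0.0200558   0.0628716 ] [-0.20830254  0.30409222 -0.5451247 ]
```

View pics/crop3.png

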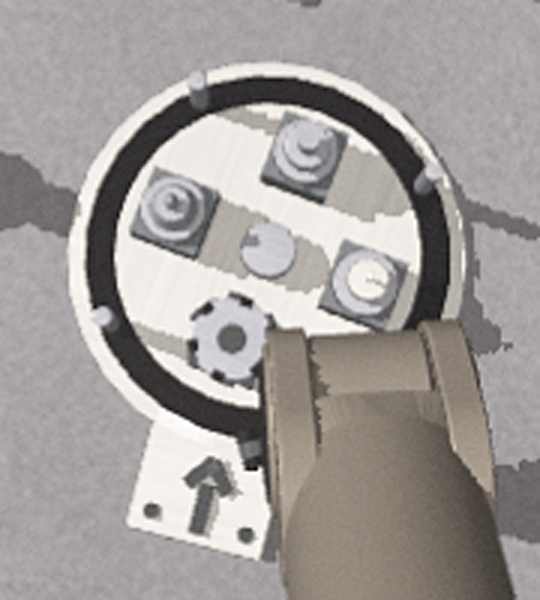

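```bash
python3 - <<'E'
from h import *
c=imaging.read_camera("top");C=np.array([.565,.0214])
g=lambda u,z:cast(c,(180+u[0]/3,150+u[1]/3),z)[:2]
ang=lambda p:np.degrees(np.arctan2(*(p-C)[::-1]))%360
print([ang(g(u,.092))for u in((197,78),(433,174),(101,317))],ang(g((231,338),.116)),ang(np.array([.4436,-.0201])))
E
```

```text
[np.float64(24.324652476874903), np.float64(294.35792413090485), np.float64(114.96131490455232)] 160.06931196239566 198.87274389266372
```

The face mill is at about 160° and the arrow at about 166°, so it needs about 6° (14 mm) more.

carry_out(targets=[255, 1, -3, 0, 1, 255, 1, -3, 0, 1, 255, 1, -3, 0, 2, 255, 1, -3, 0, 1, 255, 1, -2, 0, 1, 255, 0, 0, 0, 0, 255, -3, 6, 0, 0, 255, -5, 10, 0, 0, 255, 0, 0, 20, 0, 255, 0, 0, 30, 0, 255, 0, 0, 40, 0, 255, 0, 0, 50, 0, 255, 0, 30, 20, 0, 255, 0, 40, 0, 0, 255, 0, 45, 0, 0, 255, 0, 45, 0, 0, 255, 0, 45, 0, 0, 255, 0, 45, 0, 0, 255, 0, 45, 0, 0, 255, 0, 0, 0, 0])

```text
t: 8.85
eef_pos: [0.4378, 0.2846, 0.2228]
tool_rot: [0.0, -0.204, 0.979, 0.002]
contact_force: [-0.8, -0.8, 0.5]
gripper_width: 0.004
grasp_force: 0.0
```

```bash
python3 - <<'E'
from h import *
c=imaging.read_camera("top")
im=cv2.resize(c["frame"][150:350,180:360],(540,600),interpolation=cv2.INTER_CUBIC)[:,:,::-1]
cv2.imwrite("pics/crop4.png",im)
E
```

```text
(no output)
```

View pics/crop4.png

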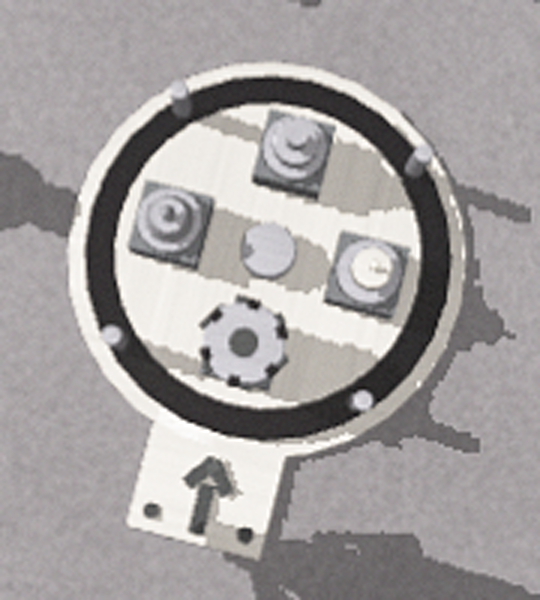

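The arm is clear. The pins are at (181,88), (422,154), (363,400) and (112,336), the face mill is at (243,343), and the arrow tip is at (211,457).

```bash
python3 - <<'E'
from h import *
c=imaging.read_camera("top")
g=lambda u,z:cast(c,(180+u[0]/3,150+u[1]/3),z)[:2]
P=[g(u,.092)for u in((181,88),(422,154),(363,400),(112,336))]
print(np.mean(P,0));C=np.array([.565,.0214])
ang=lambda p:np.degrees(np.arctan2(*(p-C)[::-1]))%360
print([ang(p)for p in P],ang(g((243,343),.116)))
a,b,d=g((127,525),.012),g((262,560),.012),g((286,458),.012);e=g((157,420),.012)
print("tongue edge normal",np.degrees(np.arctan2(*(a-b)[::-1]))+90,"sides",[np.degrees(np.arctan2(*(v)[::-1])) for v in(b-d,a-e)],"mid",ang((a+b)/2),np.hypot(*((a+b)/2-C)))
E
```

```text
[0.56580599 0.02049438]
[np.float64(30.30168542185644), np.float64(301.70812811199846), np.float64(212.17814881018853), np.float64(121.874267569065)] 167.0168832885505
tongue edge normal 166.7557268192776 sides [np.float64(167.63333651721155), np.float64(165.5920802106822)] mid 167.09296189590088 0.21309004952174887
```

```bash
python3 -c "
from station import bot
print(bot.hand_in())"
```

```text
the job is handed in; nothing more can be done
None
```

I turned the carousel by one rim pin until the face mill stood in line with the arrow (both measured at about 166.5°), backed the arm clear and handed the job in; the hand-in returned no verdict.

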